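Fetch the rear pinch clamp from a crowded hook

ROBOT

A 6-joint arm with a two-finger parallel gripper is mounted at the origin on a cart in front of the work surface, level with it; the furniture and walls round the work are solid. World frame = base frame: x ahead of the robot, y to its left, z up, the work surface at z = 0. Lengths are in m, angles in rad, forces in N, time in s.
With the tool pointing down it reaches from about 0.325 to 0.9 m from the base axis. Payload 3.5 kg.
Tool frame: the origin (TCP) lies midway between the tips of the shut fingers; the grasp point (between the pads) lies 19 mm behind it; z points along the fingers, y is the direction in which the jaws open and shut (so a half turn about z gives the same grasp; the last joint's range is limited). The gripper opens to 85 mm and grips with 20 to 120 N. Pads are 22 mm wide; open, the fingers measure 114 mm over their backs; the gripper's body (76 mm by 85 mm) begins 54 mm behind the grasp point. The pads swing forward as they close: fully open they stand 13 mm farther back than shut.
Start: joints at [-1.211, 0.276, -0.026, 1.268, 0, 1.467], TCP at [0.279, -0.559, 0.231] pointing down, gripper open.
Joint ranges: [-3.12, 3.12], [-0.85, 1.88], [-1.08, 1.24], [-1.95, 2.15], [-1.57, 1.53], [-3.14, 3.14]. Speed limits (rad/s): [2.57, 2.57, 3.14, 3.14, 3.14, 3.14].

INTERFACE

Orientations are given as a unit quaternion [x, y, z, w].
In Python, from bench import arm gives the robot as it stands. The module is installed in compiled form; this text tells all that it offers.
- The arm moves only by the shell command python3 -m inch 'ROWS' [FORCE]. ROWS is JSON, a list of rows, each a list of 3 entries, a list of its own where there are three numbers: the opening, from 0 (shut) to 1 (fully open), then the shift along the world's x, y, z in mm, then the turn, a rotation vector about the world's x, y, z in degrees. In form: [[jaw, [dx, dy, dz], [rx, ry, rz]], ...]. A call has 1 to 12 rows; each row is the pose to reach, as a shift and turn from the pose commanded when the call began; what a row does not reach only later rows make up. A row lasts 1/8 s, in which the tool goes at most 62.5 mm and 10.7 degrees, less where a joint would pass 70% of its speed; a pose out of reach is approached as far as the arm can. A call with a gripper value outside its range is refused whole. The fingers move at their own pace and stop on an object; FORCE is the grip in N (left out, the last holds). Time passes only in rows, so rows that repeat a pose let the fingers close. It gives the time, the measured TCP pose, the force and the opening at its end, in the units of the state.
- arm.sense(): the state, without advancing time (a new reading comes with each control period).
- arm.get_image(name): name is "scene" or "top" or "wrist"; returns (picture, depth): 420x560x3 uint8, red, green, blue; 420x560 float32, m along the optical axis (not along the pixel's ray), 0 where there is no reading.
- arm.calibration(name): a dict with "camera_matrix" (3x3 intrinsics, pixels), "R" (3x3) and "t" (3): a world point X has camera coordinates R X + t. Camera axes: x right, y down, z forward; pixel columns grow to the right and rows downward; lengths in m; the calibration is good to about 2 mm. A picture is of the moment at which its call begins: read the wrist's pose just before it. calibration takes no time and is no camera call; for the wrist camera it gives the pose at the moment of the call.
- arm.sign_off(): hands the job in, once; it reports no verdict.
The state is a dict: "time_s": time; "joints": joint angles; "joint_velocities": joint speeds; "effort": joint torques, N m; "tool_pos": TCP position; "tool_rot": TCP orientation; "contact_force": force on the tool from outside, world axes, zero at the start; "moment": the same for the moment, N m; "grip_width": opening from 0.0 (shut) to 1.0 (fully open).
Only numpy, scipy, OpenCV 4.12 (cv2) and the standard library are available. Lean on these libraries where they do the work, as an engineer would, in place of code of your own. Each camera call takes 0.05 s, during which the arm holds its last target. There are 200 camera calls.

TASK

The large screw clamp is wanted, but it hangs at the very back of the crowded hook: take the two small clamps in front of it off over the upturned tip and hang them on the spare hook. The spare hook's wire has been bent in use and its tip is not where its bracket suggests, so feel your way and thread them on gently, without forcing or bending either hook. Then take the large clamp off and set it down in the steel tray, letting go only once it touches; leave the jar, the timer and the marker alone.

Things in the scene. Friction and masses are not known exactly. Their poses are not given: they have to be found in the camera images.
- loaded_hook: crowded hook with the three clamps, straight and level: 7 mm round soft aluminium wire on a clip bracket. Origin: on the wire's axis at the bracket's front face, -x points out along the wire, z up. A 13 mm collar covers the first 6 mm; the wire runs straight for 95 mm, then turns square up; the tip ends in a 10 mm ball centred 96.5 mm out and 10 mm above the wire's axis
- spare_hook: spare hook, empty, same make, origin and sizes as the crowded one. Only its bracket is measured: the wire has been bent at the bracket by up to 8 degrees up or down and up to 8 degrees sideways from the bracket's -x axis, so its tip may be up to 14 mm off either way in height and sideways; beyond the bracket it is still straight. Over 20 N would bend it further
- clamp_front_centre (a point): front-most small screw clamp, first behind the tip: 24 mm wide, 62 mm tall, about 90 g. Point: its middle, 31 mm above the knob's underside; x along the hook, z up. Its 4 mm legs (outer faces 24 apart, 16 inside) run from 17 mm below to 19 above this point: grip there from above. Window: pressure plate's top 4.5 mm above, inside of the crown 27 mm above. Hanging, the wire's axis is 23.2 mm above this point
- clamp_mid_centre (a point): second small screw clamp, about 24 mm behind the front one: 24 mm wide, 62 mm tall, about 90 g. Point: its middle, 31 mm above the knob's underside; x along the hook, z up. Its 4 mm legs (outer faces 24 apart, 16 inside) run from 17 mm below to 19 above this point: grip there from above. Window: pressure plate's top 4.5 mm above, inside of the crown 27 mm above. Hanging, the wire's axis is 23.2 mm above this point
- clamp_rear_centre (a point): the wanted large screw clamp, rear-most, about 30 mm from the bracket: 32 mm wide, 74 mm tall, about 140 g. Point: its middle, 37 mm above the knob's underside. Its 4 mm legs (outer faces 32 apart, 24 inside) run from 22 mm below to 21 above it: grip there. Window: plate's top 9 mm above, inside of the crown 33 mm above. Hanging, the wire's axis is 29.2 mm above this point
- clamp_front: the front-most small tubing clamp: steel strap frame 14 mm deep (along the hook) forming a closed window between an arched crown (on top) and a flat pressure plate; a screw with a round brass knob (17 mm) hangs below. Origin: centre of the knob's underside; z up when hanging
- clamp_mid: the second small clamp, alike; origin at the centre of the knob's underside
- clamp_rear: the large clamp, same shape, 14 mm deep, knob 22 mm across; origin at the centre of the knob's underside
- rack: hook stand, fixed: grey base plate 130 (x) by 300 (y) by 12 mm, two uprights 260 mm apart, flat rail along y whose front face is 30 mm behind the origin (+x) and whose top is 143 mm above the worktop; the hook wires leave it 135 mm above the worktop, 130 to 170 mm apart. Origin: centre of the base's underside
- tray: shallow stainless instrument tray, fixed, 150 mm (its x) by 200 mm (y), rim 19 mm high, walls 3 mm, floor 3 mm above the worktop. Origin: centre of its underside
- jar_centre (a point): bystander: clear sample jar with a white screw lid, 63 mm across, 98 mm tall, standing near the tray; point in its middle
- timer_centre (a point): bystander: white and grey lab timer with three keys, 22 x 62 x 68 mm, standing to the left of the hook stand; point half-way up
- marker_centre (a point): bystander: black and grey felt marker, 125 mm long, lying on the worktop in front; point in its middle

How it is judged:
By the outcome, as a careful person would: the job done as asked, in the order asked, and still so for the second after the job is handed in, with the robot touching nothing.
It also fails if it takes over 72 s, if anything falls off the work surface, if the arm or the gripper's body presses on something with over 40 N, if the wrist force passes 120 N, or if a joint passes its speed limit or range.

## Working session

There is one attempt and no reset: what is moved stays moved. The work goes in short steps, Python scripts to look and compute and a shell command to move; the robot and the scene stay as the last step left them, time stands still between calls to the robot, and variables do not carry over. Pictures are saved under pics/ and viewed, about 8 in all and at most 12, crops included, and the job is handed in when it is done.

```bash
mkdir -p pics; cat > h.py <<'E'
import numpy as np, cv2
from bench import arm
def grab(n):
    c=arm.calibration(n); p,d=arm.get_image(n)
    return p,d,np.array(c["camera_matrix"]),np.array(c["R"]),np.array(c["t"])
def pts(d,K,R,t):
    v,u=np.mgrid[:d.shape[0],:d.shape[1]]
    c=np.stack([(u-K[0,2])/K[0,0]*d,(v-K[1,2])/K[1,1]*d,d],-1)
    return (c-t)@R
def save(n,p): cv2.imwrite(n,cv2.cvtColor(p,cv2.COLOR_RGB2BGR))
E
python3 - <<'E'
from h import *
print(arm.sense())
a=[]
for n in ("scene","top"):
    p,d,K,R,t=grab(n); np.savez(n+".npz",p=p,d=d,K=K,R=R,t=t); save(f"pics/{n}.png",p)
    print(n,K.tolist(),(-R.T@t),R[2])
E
```

```text
{'time_s': 0.0, 'joints': array([-1.21140619e+00,  2.77128244e-01, -2.78613231e-02,  1.26799083e+00,
       -2.48613381e-05,  1.46738802e+00]), 'joint_velocities': array([-0.00213165,  0.00032656,  0.00083567, -0.00151435, -0.00106349,
       -0.00141231]), 'effort': array([ 1.21785288e-03, -4.45504975e+01,  2.95202351e+01,  1.63931167e-02,
       -4.28141959e-05, -1.84871681e-06]), 'tool_pos': array([ 0.27874365, -0.55854557,  0.23017185]), 'tool_rot': array([ 9.73345867e-01,  2.29339551e-01, -1.51718573e-04, -1.08151843e-03]), 'contact_force': array([ 0.06509367, -0.55341975,  0.31351855]), 'moment': array([ 0.08868286, -0.03612552, -0.01356392]), 'grip_width': 1.0012442963827273}
scene [[416.9581724649706, 0.0, 277.6882577208954], [0.0, 416.9581724649706, 205.89432704702995], [0.0, 0.0, 1.0]] [0.1183583  0.60814271 0.98075301] [ 0.3173236  -0.55125493 -0.77163704]
top [[391.61146543676836, 0.0, 278.3428923320825], [0.0, 391.61146543676836, 210.4363468702464], [0.0, 0.0, 1.0]] [ 0.35050207 -0.0046845   1.37636684] [ 0.105151   -0.01963242 -0.99426246]
```

View pics/scene.png

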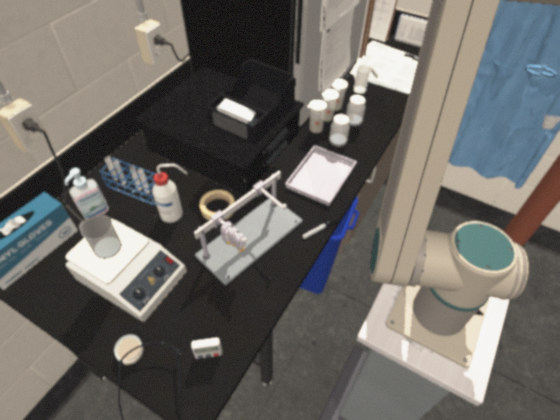

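View pics/top.png

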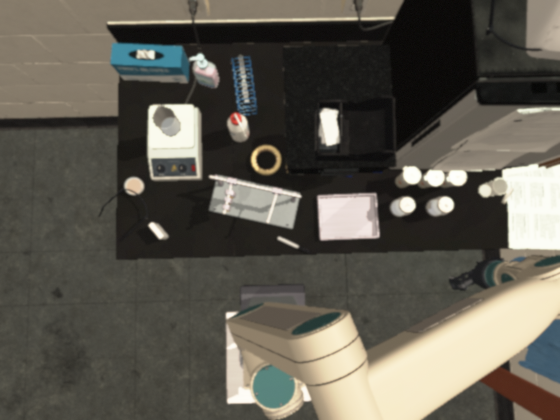

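The scene view shows the rack at about (245,235), with the three clamps near (232,235) and the tray at (322,173). In the top view the rack is around (255,203), with the clamps near (228,195). Next I'll measure them in 3D.

```bash
python3 - <<'E'
from h import *
T=np.load("top.npz");S=np.load("scene.npz")
P=pts(T['d'],T['K'],T['R'],T['t']);Q=pts(S['d'],S['K'],S['R'],S['t'])
for u,v in [(215,180),(295,192),(228,190),(226,205),(275,205),(212,210),(295,225),(230,200),(322,197),(378,195),(380,237),(320,240),(350,217),(288,242),(158,230),(403,206)]:
    print("top",u,v,(P[v,u]*1000).round())
for X in (P,Q):
    m=(X[...,2]>.10)&(X[...,2]<.16)&(X[...,0]>.3)&(X[...,0]<.75)&(X[...,1]>-.2)&(X[...,1]<.35)
    q=X[m]; print(len(q))
    m=(X[...,2]>.135)&(X[...,2]<.155)&m; q=X[m]; print(len(q),np.median(q,0)); 
a=cv2.resize(T['p'][165:240,200:310],None,fx=5,fy=5,interpolation=cv2.INTER_CUBIC)
b=cv2.resize(S['p'][170:285,190:310],None,fx=4.5,fy=4.5,interpolation=cv2.INTER_CUBIC)
save("pics/topc.png",a)
E
```

```text
top 215 180 [611. 190.   2.]
top 295 192 [558. -92.  12.]
top 228 190 [551. 129. 141.]
top 226 205 [503. 136. 144.]
top 275 205 [514. -20.  12.]
top 212 210 [503. 200.  11.]
top 295 225 [443. -89.  -1.]
top 230 200 [519. 124. 140.]
top 322 197 [ 538. -187.   12.]
top 378 195 [ 542. -390.   -4.]
top 380 237 [ 392. -388.   -3.]
top 320 240 [ 388. -176.   -3.]
top 350 217 [ 466. -285.   -1.]
top 288 242 [384. -62.  12.]
top 158 230 [434. 373.  63.]
top 403 206 [ 489. -440.  104.]
2457
1860 [ 0.64993226 -0.09100984  0.14448603]
3963
2189 [ 0.63779591 -0.0760783   0.14397036]
```

View pics/topc.png

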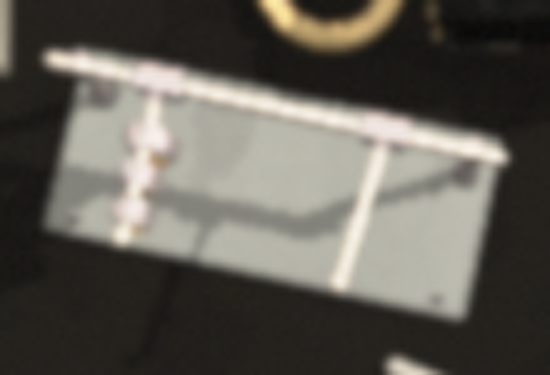

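The loaded hook is on the left (y≈0.13) and the spare is at y≈-0.02. The rack is yawed about -12°. I'll bring the wrist camera over the rack.

```bash
python3 -m inch '[[1,[10,30,60],[0,0,0]],[1,[30,80,110],[0,0,0]],[1,[50,140,150],[0,0,0]],[1,[70,200,170],[0,0,0]],[1,[85,260,170],[0,0,0]],[1,[100,320,170],[0,0,0]],[1,[110,380,170],[0,0,0]],[1,[120,440,170],[0,0,0]],[1,[120,500,170],[0,0,0]],[1,[120,560,170],[0,0,0]],[1,[120,610,170],[0,0,0]],[1,[120,610,170],[0,0,0]]]' 30; python3 - <<'E'
from h import *
s=arm.sense();print(s['joints'],s['tool_pos'],s['tool_rot'],s['time_s'])
p,d,K,R,t=grab("wrist");np.savez("w1.npz",p=p,d=d,K=K,R=R,t=t);save("pics/w1.png",p);print(K[0,0],-R.T@t,R)
E
```

```text
time_s: 1.6
tool_pos: [0.3981, 0.0543, 0.401]
tool_rot: [0.973, 0.233, -0.0, -0.0]
contact_force: [-0.1, -0.9, 0.8]
grip_width: 1.007
[-2.62488004e-02 -1.70130237e-01 -1.49629820e-01  1.59200390e+00
  6.50935996e-04  2.64529596e+00] [0.39806467 0.05426072 0.40102708] [ 9.72508680e-01  2.32866135e-01 -2.57508875e-04 -4.05755708e-04] 1.6
357.2484289075134 [0.4604103  0.08592903 0.54399457] [[ 0.45273245 -0.8916445  -0.0018481 ]
 [-0.85641271 -0.43541854  0.27743102]
 [-0.24817454 -0.12401929 -0.96074378]]
```

View pics/w1.png

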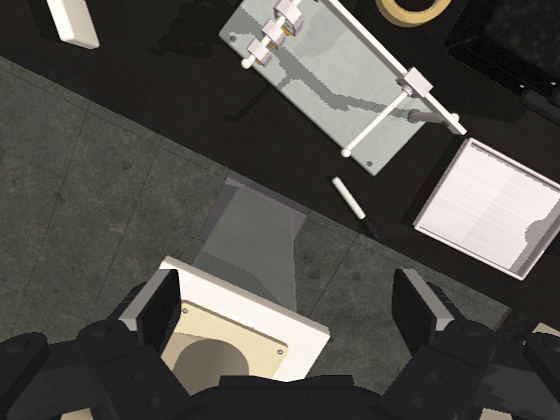

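The wrist view shows the loaded hook's ball at (247,63) with clamps behind it at (258,50), (273,34) and (288,12). The spare hook's ball is at (346,152) and its bracket at (416,82), with the tray on the right. I'll turn to the working orientation and take a closer second view. Camera ends up on the robot side.

```bash
python3 -m inch '[[1,[20,0,0],[0,0,10]],[1,[50,0,0],[0,0,20]],[1,[80,0,0],[0,0,30]],[1,[100,0,0],[0,0,40]],[1,[110,0,0],[0,0,50]],[1,[120,5,0],[0,0,60]],[1,[130,10,0],[0,0,70]],[1,[140,10,0],[0,0,80]],[1,[150,10,0],[0,0,90]],[1,[160,10,0],[0,0,100]],[1,[160,10,-20],[0,0,110]],[1,[160,10,-40],[0,0,120]]]'; python3 -m inch '[[1,[0,0,-10],[0,0,10]],[1,[0,0,-20],[0,0,20.5]],[1,[0,0,-20],[0,0,20.5]],[1,[0,0,-20],[0,0,20.5]]]';python3 - <<'E'
from h import *
s=arm.sense();print(s['joints'],s['tool_pos'],s['tool_rot'],s['time_s'])
p,d,K,R,t=grab("wrist");np.savez("w2.npz",p=p,d=d,K=K,R=R,t=t);save("pics/w2.png",p);print(K[0,0],-R.T@t,R)
E
```

```text
time_s: 3.15
tool_pos: [0.5595, 0.0586, 0.3604]
tool_rot: [0.287, 0.958, -0.0, -0.0]
contact_force: [-0.0, 0.1, 0.5]
grip_width: 1.001
time_s: 3.65
tool_pos: [0.5593, 0.0597, 0.3415]
tool_rot: [0.115, 0.993, -0.0, 0.0]
contact_force: [-0.3, 0.2, -0.4]
grip_width: 1.003
[-8.55313561e-03  1.28013937e-01  1.99303173e-02  1.46264494e+00
 -2.16354646e-04  2.22226510e-01] [0.55925871 0.05965582 0.34147119] [ 1.15133930e-01  9.93349971e-01 -1.03947685e-04  4.52231651e-05] 3.65
357.2484289075134 [0.48993886 0.07562809 0.48444519] [[ 2.28929775e-01  9.73442464e-01  9.62886530e-04]
 [ 9.35063375e-01 -2.20178752e-01  2.77808931e-01]
 [ 2.70643018e-01 -6.26983763e-02 -9.60635868e-01]]
```

View pics/w2.png

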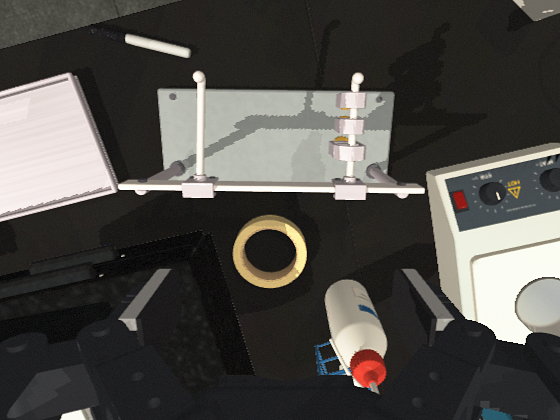

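The near view is good. It shows the spare ball at (199,77) with its bracket at (199,188), and the loaded ball at (357,78) with its bracket at (350,188). The clamp crowns are at (350,100), (350,125) and (349,151). I'll measure by depth and triangulation.

```bash
python3 - <<'E'
from h import *
W={n:np.load(n+".npz") for n in("w1","w2")}
X2=pts(*[W['w2'][k] for k in('d','K','R','t')])
# rail: points z .138-.150 , rows 178-196 band
v,u=np.mgrid[:420,:560]
m=(X2[...,2]>.136)&(X2[...,2]<.15)&(v>175)&(v<200)&(u>118)&(u<425)&((u<175)|((u>225)&(u<325))|(u>370))
q=X2[m]; c=q.mean(0); e=np.linalg.svd(q-c,full_matrices=False)[2]
a=e[0]*np.sign(e[0][1]); print("rail c",c,"dir",a,"yaw deg",np.degrees(np.arctan2(-a[0],a[1])),len(q),"z med",np.median(q[:,2]))
y=a[:2]/np.linalg.norm(a[:2]); ex=np.array([y[1],-y[0]])
print("rail width along x",np.percentile((q[:,:2]-c[:2])@ex,[2,98]))
def ray(n,u,v):
    K,R,t=(W[n][k] for k in'KRt'); d=R.T@np.linalg.inv(K)@[u,v,1]; return -R.T@t,d/np.linalg.norm(d)
def loc(X):return np.r_[(X[:2]-c[:2])@ex,(X[:2]-c[:2])@y,X[2]]*1000
def tri(p1,p2):
    A=0;b=0;L=[ray('w1',*p1),ray('w2',*p2)]
    for o,d in L: M=np.eye(3)-np.outer(d,d);A=A+M;b=b+M@o
    X=np.linalg.solve(A,b); g=[np.linalg.norm((np.eye(3)-np.outer(d,d))@(X-o))*1000 for o,d in L]
    return X,g
def blob(n,u,v,r,t=0.10):
    X=pts(*[W[n][k] for k in('d','K','R','t')]);vv,uu=np.mgrid[:420,:560]
    m=(np.hypot(uu-u,vv-v)<r)&(X[...,2]>t);return m,X
for nm,p1,p2 in(("spare",(346,152),(199,77)),("loaded",(247,63),(357,78))):
    cs=[]
    for n,p,r in(("w1",p1,6),("w2",p2,7)):
        m,X=blob(n,*p,r); vv,uu=np.nonzero(m); 
        (cx,cy),rad=cv2.minEnclosingCircle(np.c_[uu,vv].astype(np.float32)); top=X[m]; 
        print(n,nm,"px",uu.mean().round(1),vv.mean().round(1),"top z",np.percentile(top[:,2],[50,90,100]).round(4),len(uu), top[np.argmax(top[:,2])].round(4)); cs.append((uu.mean(),vv.mean()))
    X,g=tri(*cs); print("  tri",X.round(4),g,"local",loc(X).round(1))
# wire centre per row in w2
for nm,cols,rows in(("spare",(185,215),range(70,188,8)),("loaded",(325,372),range(70,188,6))):
    for r in rows:
        s=X2[r,cols[0]:cols[1]]; k=s[:,2]>.09; 
        if k.any():
            g=s[k]; print(nm,r,"u",(np.nonzero(k)[0]+cols[0])[[0,-1]],"loc",loc(g.mean(0)).round(1),"ymin/max",(loc(g[0])[1]).round(1),loc(g[-1])[1].round(1),"zmax",(g[:,2].max()*1000).round(1))
T=np.load("w2.npz")['p'];save("pics/w2c.png",np.hstack([cv2.resize(T[65:200,170:230],None,fx=4,fy=4,interpolation=2),cv2.resize(T[65:200,315:385],None,fx=4,fy=4,interpolation=2)]))
E
```

```text
rail c [0.56111056 0.0453361  0.14222832] dir [2.41560777e-01 9.70385292e-01 8.81321991e-04] yaw deg -13.978682540481316 1592 z med 0.14288142501447393
rail width along x [-0.00276984  0.00683557]
w1 spare px 345.4 151.4 top z [0.1543 0.1557 0.157 ] 80 [0.4485 0.007  0.157 ]
w2 spare px 198.5 77.2 top z [0.1539 0.1556 0.1569] 123 [0.4485 0.0079 0.1569]
  tri [0.4482 0.0077 0.1525] [np.float64(0.320099138334567), np.float64(0.32009913833455783)] local [-100.5  -63.9  152.5]
w1 loaded px 246.5 62.7 top z [0.1487 0.1505 0.1517] 92 [0.4776 0.1436 0.1517]
w2 loaded px 356.7 78.4 top z [0.1488 0.1504 0.4844] 111 [0.4899 0.0756 0.4844]
  tri [0.4808 0.1424 0.1493] [np.float64(0.1797249306121413), np.float64(0.17972493061211647)] local [-101.4   74.8  149.3]
spare 78 u [193 204] loc [-99.7 -64.  153.4] ymin/max -68.3 -61.6 zmax 155.5
spare 86 u [197 204] loc [-93.6 -64.8 143.6] ymin/max -67.9 -62.1 zmax 144.7
spare 94 u [197 204] loc [-86.8 -65.2 143.2] ymin/max -68.6 -62.5 zmax 144.5
spare 102 u [197 204] loc [-79.8 -65.9 142.1] ymin/max -68.9 -63.3 zmax 143.3
spare 110 u [197 203] loc [-72
[... 1510 characters left out ...]
x 143.2
loaded 136 u [348 354] loc [-50.7  74.8 138.2] ymin/max 72.0 77.8 zmax 140.2
loaded 142 u [329 358] loc [-42.1  73.5 105.7] ymin/max 59.7 89.8 zmax 141.1
loaded 148 u [329 365] loc [-39.1  71.9 135.8] ymin/max 59.5 90.9 zmax 144.9
loaded 154 u [330 364] loc [-33.5  72.1 137.1] ymin/max 59.4 89.6 zmax 143.1
loaded 160 u [340 362] loc [-28.3  75.7 141.2] ymin/max 65.5 86.7 zmax 143.2
loaded 166 u [346 352] loc [-22.   74.6 138.4] ymin/max 72.0 77.5 zmax 139.3
loaded 172 u [346 352] loc [-16.3  74.8 139.2] ymin/max 72.1 77.7 zmax 140.0
loaded 178 u [334 357] loc [ -9.2  73.1 133.5] ymin/max 62.8 87.1 zmax 142.9
loaded 184 u [325 371] loc [ -4.5  74.5 139.9] ymin/max 53.0 99.8 zmax 147.1
```

View pics/w2c.png

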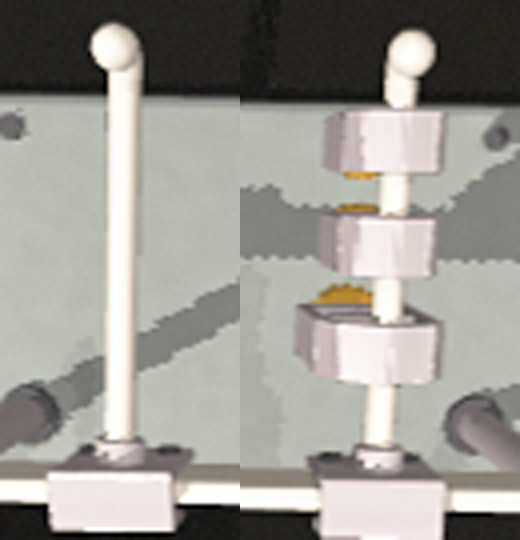

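Both views agree to about 0.3 mm. The loaded hook is straight at yaw -14°. The spare is bent about 3.6° up and 4.7° toward +y. I'll move above the front clamp and refine the clamp positions.

```bash
cat >> h.py <<'E'
C=np.array([561.1,45.3]);EY=np.array([.24156,.97039]);EX=np.array([.97039,-.24156])
def loc(X): X=np.asarray(X)*1000; return np.stack([(X[...,:2]-C)@EX,(X[...,:2]-C)@EY,X[...,2]],-1)
def wor(x,y): return C+EX*x+EY*y
E
python3 -m inch '[[0.8,[-20,25,-40],[0,0,-0.8]],[0.75,[-40,50,-80],[0,0,-0.8]],[0.75,[-61.5,78,-120],[0,0,-0.8]],[0.75,[-61.5,78,-130],[0,0,-0.8]],[0.75,[-61.5,78,-130],[0,0,-0.8]],[0.75,[-61.5,78,-130],[0,0,-0.8]]]'; python3 - <<'E'
from h import *
s=arm.sense();print("tcp loc",loc(s['tool_pos']),"want front (-84,75)",s['tool_rot'],s['grip_width'])
q=s['tool_rot'];print("yaw",2*np.degrees(np.arctan2(q[1],q[0]))-180)
for n in("w1","w2"):
    W=np.load(n+".npz");L=loc(pts(*[W[k] for k in('d','K','R','t')]))
    m=(L[...,2]>138)&(L[...,2]<146)&(abs(L[...,1]-75)<18)&(L[...,0]<-18)&(L[...,0]>-93)
    m&=(abs(L[...,1]-75)>4.5)&(L[...,2]>141)|(abs(L[...,1]-75)<=4.5)&(L[...,2]>141.3)
    x=np.sort(L[m][:,0]);g=np.split(x,np.nonzero(np.diff(x)>3)[0]+1)
    print(n,[(len(k),k.min().round(1),k.max().round(1)) for k in g])
E
```

```text
time_s: 4.45
tool_pos: [0.4998, 0.1384, 0.2133]
tool_rot: [0.121, 0.993, 0.0, 0.002]
contact_force: [0.2, 0.6, -0.5]
grip_width: 0.749
tcp loc [-82.00713145  75.48122314 213.27346273] want front (-84,75) [1.20705481e-01 9.92686356e-01 3.97902886e-04 1.95635606e-03] 0.7492702789068342
yaw -13.865667044131271
w1 [(164, np.float64(-91.1), np.float64(-77.3)), (165, np.float64(-67.1), np.float64(-53.2)), (181, np.float64(-42.4), np.float64(-28.9))]
w2 [(193, np.float64(-90.4), np.float64(-77.2)), (205, np.float64(-66.6), np.float64(-52.7)), (183, np.float64(-41.9), np.float64(-28.2))]
```

```bash
python3 -m inch '[[0.7,[-1.5,0,-30],[0,0,0]],[0.6,[-1.5,0,-65],[0,0,0]],[0.6,[-1.5,0,-95],[0,0,0]],[0.6,[-1.5,0,-112],[0,0,0]],[0.6,[-1.5,0,-118],[0,0,0]],[0.6,[-1.5,0,-118],[0,0,0]]]'; python3 - <<'E'
from h import *
s=arm.sense();print("tcp loc",loc(s['tool_pos']),s['contact_force'])
E
python3 -m inch '[[0.45,[0,0,0],[0,0,0]],[0.2,[0,0,0],[0,0,0]],[0.2,[0,0,0],[0,0,0]],[0.2,[0,0,0],[0,0,0]],[0.2,[0,0,0],[0,0,0]],[0.2,[0,0,0],[0,0,0]]]' 30; python3 - <<'E'
from h import *
s=arm.sense();print("tcp loc",loc(s['tool_pos']),s['contact_force'])
p,*_=grab("wrist");save("pics/g1.png",p)
E
```

```text
time_s: 5.2
tool_pos: [0.497, 0.1387, 0.0941]
tool_rot: [0.12, 0.993, 0.0, 0.001]
contact_force: [-0.1, 0.1, -0.4]
grip_width: 0.597
tcp loc [-84.77755981  75.14495111  94.06267935] [-0.10456101  0.12041837 -0.40617586]
time_s: 5.95
tool_pos: [0.497, 0.1392, 0.0943]
tool_rot: [0.12, 0.993, 0.001, 0.001]
contact_force: [0.3, 1.8, 6.2]
grip_width: 0.278
tcp loc [-84.85015459  75.62997086  94.32601088] [0.25617433 1.81057107 6.21618318]
```

View pics/g1.png

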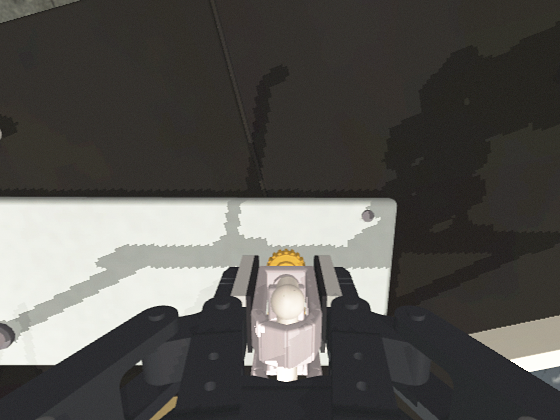

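The front clamp is gripped and centred in the pads, with the ball right in front of the crown at (288,300). Lifting it to the middle of the window.

```bash
python3 -m inch '[[0.2,[0,0,4],[0,0,0]],[0.2,[0,0,8],[0,0,0]],[0.2,[0,0,11],[0,0,0]],[0.2,[0,0,13],[0,0,0]],[0.2,[0,0,13],[0,0,0]],[0.2,[0,0,13],[0,0,0]]]'; python3 - <<'E'
from h import *
s=arm.sense();print("tcp loc",loc(s['tool_pos']),s['contact_force'],s['moment'])
E
```

```text
time_s: 6.75
tool_pos: [0.4959, 0.1387, 0.1062]
tool_rot: [0.12, 0.993, -0.0, -0.0]
contact_force: [0.8, -0.4, -0.8]
grip_width: 0.279
tcp loc [-85.82925185  74.89229043 106.21561766] [ 0.82561015 -0.3509275  -0.81167478] [ 0.02720813 -0.00628907  0.02674756]
```

```bash
python3 -m inch '[[0.2,[0,0,1.2],[0,0,0]],[0.2,[-3.9,1,1.2],[0,0,0]],[0.2,[-7.8,1.9,1.2],[0,0,0]],[0.2,[-11.6,2.9,1.2],[0,0,0]],[0.2,[-11.6,2.9,1.2],[0,0,0]]]'; python3 - <<'E'
from h import *
s=arm.sense();print("tcp loc",loc(s['tool_pos']),s['contact_force'],s['moment'])
E
```

```text
time_s: 7.38
tool_pos: [0.4839, 0.1417, 0.1074]
tool_rot: [0.12, 0.993, -0.0, -0.0]
contact_force: [-0.6, -0.2, -1.7]
grip_width: 0.278
tcp loc [-98.23217598  74.90283464 107.4243046 ] [-0.58403116 -0.20641967 -1.73779134] [0.0011734  0.04127736 0.03704573]
```

```bash
python3 -m inch '[[0.2,[-5.8,1.5,0],[0,0,0]],[0.2,[-11.6,2.9,0],[0,0,0]],[0.2,[-18,4.5,0],[0,0,0]],[0.2,[-27,6.7,0],[0,0,0]],[0.2,[-37.6,9.4,0],[0,0,0]],[0.2,[-47,-30,3],[0.2,0.9,-1.2]],[0.2,[-57,-70,6],[0.5,1.8,-2.5]],[0.2,[-65,-100,8],[0.7,2.7,-3.6]],[0.2,[-70.6,-122.9,8],[0.87,3.5,-4.7]],[0.2,[-70.6,-122.9,8],[0.87,3.5,-4.7]],[0.2,[-70.6,-122.9,8],[0.87,3.5,-4.7]]]'; python3 - <<'E'
from h import *
s=arm.sense();print("tcp loc",loc(s['tool_pos']),"want -137 -61.4 115.4",s['contact_force'],s['moment'])
p,d,K,R,t=grab("wrist");save("pics/s1.png",p)
np.savez("s1.npz",p=p,d=d,K=K,R=R,t=t)
from scipy.spatial.transform import Rotation as Ro
M=Ro.from_quat(s['tool_rot']).as_matrix();B=np.c_[np.r_[EX,0],np.r_[EY,0],[0,0,1]];print((B.T@M).round(3))
E
```

```text
time_s: 8.75
tool_pos: [0.4137, 0.0193, 0.1155]
tool_rot: [0.16, 0.987, 0.004, -0.031]
contact_force: [-0.4, 0.6, -1.1]
grip_width: 0.274
tcp loc [-136.79011392  -60.88400642  115.52270412] want -137 -61.4 115.4 [-0.43350361  0.62549633 -1.10929542] [ 0.01038855 -0.12439356 -0.009447  ]
[[-0.995  0.078 -0.063]
 [ 0.078  0.997  0.003]
 [ 0.063 -0.002 -0.998]]
```

View pics/s1.png

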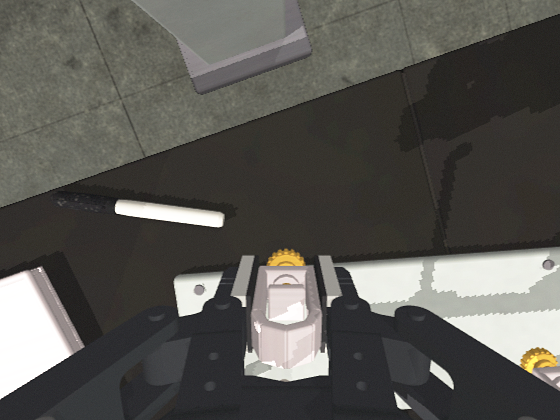

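The clamp is held straight in the hand. The view doesn't show the spare tip itself, because the gripper hides it. I'll go in gently along the bent wire's direction and check the force as I go.

```bash
cat > st.py <<'E'
from h import *
s=arm.sense();f=s['contact_force'];print("tcp loc",loc(s['tool_pos']).round(1),"f loc",round(f[:2]@EX,1),round(f[:2]@EY,1),round(f[2],1),"m",s['moment'].round(2),"g",round(s['grip_width'],3),s['time_s'])
E
python3 -m inch '[[0.2,[9.5,-3.4,-0.6],[0,0,0]],[0.2,[17,-5.9,-1.1],[0,0,0]],[0.2,[19.9,-6.9,-1.3],[0,0,0]],[0.2,[21.8,-7.5,-1.4],[0,0,0]],[0.2,[23.7,-8.1,-1.6],[0,0,0]],[0.2,[25.5,-8.7,-1.7],[0,0,0]],[0.2,[25.5,-8.7,-1.7],[0,0,0]]]'; python3 st.py
```

```text
time_s: 9.68
tool_pos: [0.4394, 0.01, 0.1138]
tool_rot: [0.161, 0.987, 0.004, -0.031]
contact_force: [0.0, 0.4, -1.0]
grip_width: 0.275
tcp loc [-109.6  -63.7  113.8] f loc -0.1 0.4 -1.0 m [ 0.02 -0.08 -0.01] g 0.275 9.675
```

```bash
python3 -m inch '[[0.2,[1.9,-0.6,-0.1],[0,0,0]],[0.2,[3.8,-1.3,-0.2],[0,0,0]],[0.2,[5.7,-1.9,-0.4],[0,0,0]],[0.2,[7.6,-2.5,-0.5],[0,0,0]],[0.2,[9.5,-3.2,-0.6],[0,0,0]],[0.2,[11.4,-3.8,-0.7],[0,0,0]],[0.2,[11.4,-3.8,-0.7],[0,0,0]]]'; python3 st.py;  python3 -m inch '[[0.2,[2.8,-1,-0.2],[0,0,0]],[0.2,[5.7,-1.9,-0.4],[0,0,0]],[0.2,[8.5,-2.9,-0.6],[0,0,0]],[0.2,[11.4,-3.8,-0.7],[0,0,0]],[0.2,[11.4,-3.8,-0.7],[0,0,0]]]'; python3 st.py
```

```text
time_s: 10.55
tool_pos: [0.4509, 0.0062, 0.1131]
tool_rot: [0.161, 0.987, 0.004, -0.031]
contact_force: [-0.0, 0.3, -0.8]
grip_width: 0.276
tcp loc [-97.5 -64.6 113.1] f loc -0.1 0.3 -0.8 m [-0.01 -0.05  0.  ] g 0.276 10.55
time_s: 11.18
tool_pos: [0.4625, 0.0023, 0.1124]
tool_rot: [0.161, 0.987, 0.004, -0.031]
contact_force: [-0.6, -0.4, -1.8]
grip_width: 0.278
tcp loc [-85.3 -65.5 112.4] f loc -0.5 -0.5 -1.8 m [ 0.02 -0.09  0.02] g 0.278 11.175
```

```bash
python3 -m inch '[[0.2,[5.7,-1.9,-0.4],[0,0,0]],[0.2,[11.4,-3.8,-0.7],[0,0,0]],[0.2,[17.1,-5.7,-1.1],[0,0,0]],[0.2,[22.8,-7.6,-1.5],[0,0,0]],[0.2,[28.5,-9.6,-1.9],[0,0,0]],[0.2,[31.2,-10.5,-2],[0,0,0]],[0.2,[31.2,-10.5,-6],[0,0,0]],[0.2,[31.2,-10.5,-10],[0,0,0]],[0.2,[31.2,-10.5,-13],[0,0,0]],[0.2,[31.2,-10.5,-13],[0,0,0]]]'; python3 st.py
```

```text
time_s: 12.42
tool_pos: [0.4928, -0.0079, 0.099]
tool_rot: [0.161, 0.987, 0.004, -0.032]
contact_force: [0.8, -0.2, -1.6]
grip_width: 0.277
tcp loc [-53.4 -68.2  99. ] f loc 0.8 0.0 -1.6 m [-0.03 -0.04  0.  ] g 0.277 12.425
```

```bash
python3 -m inch '[[0.2,[0,0,-1],[0,0,0]],[0.2,[0,0,-2],[0,0,0]],[0.2,[0,0,-2],[0,0,0]]]'; python3 st.py;python3 -m inch '[[0.2,[0,0,-0.7],[0,0,0]],[0.2,[0,0,-0.7],[0,0,0]]]'; python3 st.py
```

```text
time_s: 12.8
tool_pos: [0.4933, -0.0081, 0.0974]
tool_rot: [0.161, 0.987, 0.004, -0.031]
contact_force: [-0.6, 0.1, -2.0]
grip_width: 0.281
tcp loc [-52.9 -68.2  97.4] f loc -0.6 -0.1 -2.0 m [-0.03 -0.06 -0.03] g 0.281 12.8
time_s: 13.05
tool_pos: [0.4935, -0.0081, 0.0971]
tool_rot: [0.161, 0.987, 0.004, -0.031]
contact_force: [-1.4, 0.2, 2.5]
grip_width: 0.28
tcp loc [-52.7 -68.1  97.1] f loc -1.4 -0.1 2.5 m [ 0.01  0.16 -0.01] g 0.28 13.05
```

Contact: the crown rests on the spare wire at about 4 N. Releasing, then moving over to the middle clamp.

```bash
python3 -m inch '[[0.4,[0,0,0],[0,0,0]],[0.6,[0,0,0],[0,0,0]],[0.6,[0,0,0],[0,0,0]],[0.6,[0,0,25],[0,0,0]],[0.6,[0,0,60],[0,0,0]],[0.6,[0,0,100],[0,0,0]],[0.6,[5,30,105],[-0.2,-0.9,1.2]],[0.6,[13,75,105],[-0.5,-1.8,2.5]],[0.6,[22,115,105],[-0.7,-2.7,3.6]],[0.6,[27,140.8,105],[-0.87,-3.5,4.7]],[0.6,[27,140.8,105],[-0.87,-3.5,4.7]],[0.6,[27,140.8,105],[-0.87,-3.5,4.7]]]'; python3 st.py; python3 - <<'E'
from h import *
s=arm.sense();q=s['tool_rot'];print(q.round(4),"yaw",2*np.degrees(np.arctan2(q[1],q[0]))-180)
p,d,K,R,t=grab("wrist");np.savez("w3.npz",p=p,d=d,K=K,R=R,t=t)
L=loc(pts(d,K,R,t))
for nm,y0 in(("loaded",75),("spare",-67)):
    m=(L[...,2]>140)&(L[...,2]<152)&(abs(L[...,1]-y0)<16)&(abs(L[...,1]-y0)>6)&(L[...,0]<-18)&(L[...,0]>-110)
    x=np.sort(L[m][:,0]);g=np.split(x,np.nonzero(np.diff(x)>3)[0]+1)
    print(nm,[(len(k),k.min().round(1),k.max().round(1)) for k in g if len(k)>5])
a,_,K,R,t=grab("scene");save("pics/sc2.png",cv2.resize(a[165:285,185:315],None,fx=5,fy=5,interpolation=2))
E
```

```text
time_s: 14.55
tool_pos: [0.5201, 0.1323, 0.2016]
tool_rot: [0.12, 0.993, -0.0, -0.0]
contact_force: [-0.3, 1.1, -0.5]
grip_width: 0.594
tcp loc [-60.8  74.6 201.6] f loc -0.5 1.0 -0.5 m [0.02 0.04 0.03] g 0.594 14.55
[ 1.201e-01  9.928e-01 -3.000e-04 -3.000e-04] yaw -13.791116607641555
loaded [(129, np.float64(-66.6), np.float64(-52.7)), (158, np.float64(-42.3), np.float64(-28.0))]
spare [(42, np.float64(-104.2), np.float64(-98.1)), (213, np.float64(-56.8), np.float64(-41.2))]
```

View pics/sc2.png

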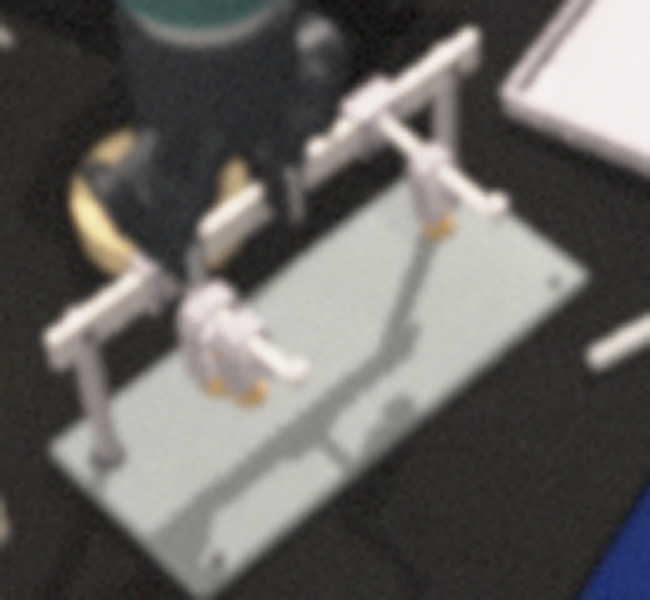

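The first clamp hangs at (430,185) on the spare hook, and two clamps remain on the loaded hook. Grasping the middle one.

```bash
python3 -m inch '[[0.6,[0,0.3,-30],[0,0,0]],[0.6,[0,0.3,-65],[0,0,0]],[0.6,[0,0.3,-90],[0,0,0]],[0.6,[0,0.3,-104],[0,0,0]],[0.6,[0,0.3,-107],[0,0,0]],[0.6,[0,0.3,-107],[0,0,0]],[0.4,[0,0.3,-107],[0,0,0]],[0.2,[0,0.3,-107],[0,0,0]],[0.2,[0,0.3,-107],[0,0,0]],[0.2,[0,0.3,-107],[0,0,0]],[0.2,[0,0.3,-107],[0,0,0]],[0.2,[0,0.3,-107],[0,0,0]]]' 30; python3 st.py;python3 -m inch '[[0.2,[0,0,4],[0,0,0]],[0.2,[0,0,8],[0,0,0]],[0.2,[0,0,11],[0,0,0]],[0.2,[0,0,13],[0,0,0]],[0.2,[0,0,13],[0,0,0]],[0.2,[0,0,13],[0,0,0]]]'; python3 st.py
```

```text
time_s: 16.15
tool_pos: [0.5213, 0.1333, 0.0957]
tool_rot: [0.12, 0.993, 0.0, 0.001]
contact_force: [-0.6, -0.5, 5.8]
grip_width: 0.277
tcp loc [-59.9  75.8  95.7] f loc -0.5 -0.7 5.8 m [0.14 0.07 0.01] g 0.277 16.15
time_s: 16.9
tool_pos: [0.5202, 0.133, 0.1076]
tool_rot: [0.12, 0.993, -0.0, -0.0]
contact_force: [0.4, -0.5, -0.9]
grip_width: 0.277
tcp loc [-60.9  75.2 107.6] f loc 0.5 -0.4 -0.9 m [-0.07 -0.04 -0.01] g 0.277 16.9
```

```bash
python3 -m inch '[[0.2,[0,0,1.3],[0,0,0]],[0.2,[-5.8,1.4,1.3],[0,0,0]],[0.2,[-11.6,2.9,1.3],[0,0,0]],[0.2,[-17.5,4.3,1.3],[0,0,0]],[0.2,[-23.3,5.8,1.3],[0,0,0]],[0.2,[-28.1,7,1.3],[0,0,0]],[0.2,[-32,8,1.3],[0,0,0]],[0.2,[-35.9,8.9,1.3],[0,0,0]],[0.2,[-35.9,8.9,1.3],[0,0,0]]]'; python3 st.py
```

```text
time_s: 18.02
tool_pos: [0.4841, 0.142, 0.109]
tool_rot: [0.12, 0.993, -0.0, -0.0]
contact_force: [0.2, 0.4, -1.5]
grip_width: 0.279
tcp loc [-98.1  75.2 109. ] f loc 0.1 0.4 -1.5 m [-0.   -0.02  0.02] g 0.279 18.025
```

```bash
python3 -m inch '[[0.2,[-5.8,1.5,0],[0,0,0]],[0.2,[-11.6,2.9,0],[0,0,0]],[0.2,[-18,4.5,0],[0,0,0]],[0.2,[-27,6.7,0],[0,0,0]],[0.2,[-37.6,9.4,0],[0,0,0]],[0.2,[-47,-30,3],[0.2,0.9,-1.2]],[0.2,[-57,-70,6],[0.5,1.8,-2.5]],[0.2,[-65,-100,7.8],[0.7,2.7,-3.6]],[0.2,[-70.7,-123.2,7.8],[0.87,3.5,-4.7]],[0.2,[-70.7,-123.2,7.8],[0.87,3.5,-4.7]],[0.2,[-70.7,-123.2,7.8],[0.87,3.5,-4.7]]]'; python3 st.py; python3 -m inch '[[0.2,[9.5,-3.4,-0.6],[0,0,0]],[0.2,[17,-5.9,-1.1],[0,0,0]],[0.2,[19.9,-6.9,-1.3],[0,0,0]],[0.2,[21.8,-7.5,-1.4],[0,0,0]],[0.2,[23.7,-8.1,-1.6],[0,0,0]],[0.2,[25.5,-8.7,-1.7],[0,0,0]],[0.2,[25.5,-8.7,-1.7],[0,0,0]]]'; python3 st.py
```

```text
time_s: 19.4
tool_pos: [0.4136, 0.0193, 0.1168]
tool_rot: [0.16, 0.987, 0.004, -0.031]
contact_force: [0.6, -1.2, -1.5]
grip_width: 0.282
tcp loc [-136.9  -60.9  116.8] f loc 0.8 -1.0 -1.5 m [ 0.02 -0.04 -0.02] g 0.282 19.4
time_s: 20.27
tool_pos: [0.4393, 0.01, 0.1151]
tool_rot: [0.161, 0.987, 0.004, -0.031]
contact_force: [-0.7, 0.2, -0.9]
grip_width: 0.279
tcp loc [-109.7  -63.7  115.1] f loc -0.7 -0.0 -0.9 m [-0.07 -0.04 -0.02] g 0.279 20.275
```

```bash
python3 -m inch '[[0.2,[1.9,-0.6,-0.1],[0,0,0]],[0.2,[3.8,-1.3,-0.2],[0,0,0]],[0.2,[5.7,-1.9,-0.4],[0,0,0]],[0.2,[7.6,-2.5,-0.5],[0,0,0]],[0.2,[9.5,-3.2,-0.6],[0,0,0]],[0.2,[11.4,-3.8,-0.7],[0,0,0]],[0.2,[11.4,-3.8,-0.7],[0,0,0]]]'; python3 st.py;  python3 -m inch '[[0.2,[2.8,-1,-0.2],[0,0,0]],[0.2,[5.7,-1.9,-0.4],[0,0,0]],[0.2,[8.5,-2.9,-0.6],[0,0,0]],[0.2,[11.4,-3.8,-0.7],[0,0,0]],[0.2,[17.5,-5.9,-1.2],[0,0,0]],[0.2,[17.5,-5.9,-5],[0,0,0]],[0.2,[17.5,-5.9,-9],[0,0,0]],[0.2,[17.5,-5.9,-12],[0,0,0]],[0.2,[17.5,-5.9,-13],[0,0,0]],[0.2,[17.5,-5.9,-13],[0,0,0]]]'; python3 st.py
```

```text
time_s: 21.15
tool_pos: [0.4508, 0.0062, 0.1144]
tool_rot: [0.161, 0.987, 0.004, -0.031]
contact_force: [0.3, -0.2, -0.4]
grip_width: 0.274
tcp loc [-97.5 -64.6 114.4] f loc 0.3 -0.1 -0.4 m [-0.06 -0.07 -0.04] g 0.274 21.15
time_s: 22.4
tool_pos: [0.468, 0.0004, 0.1013]
tool_rot: [0.161, 0.987, 0.004, -0.031]
contact_force: [-0.4, -0.2, -1.3]
grip_width: 0.276
tcp loc [-79.5 -66.1 101.3] f loc -0.3 -0.3 -1.3 m [-0.05 -0.08  0.  ] g 0.276 22.4
```

```bash
python3 -m inch '[[0.2,[0,0,-0.8],[0,0,0]],[0.2,[0,0,-1.5],[0,0,0]],[0.2,[0,0,-1.5],[0,0,0]]]'; python3 st.py;python3 -m inch '[[0.2,[0,0,-0.6],[0,0,0]],[0.2,[0,0,-0.6],[0,0,0]]]'; python3 st.py
```

```text
time_s: 22.78
tool_pos: [0.4683, 0.0003, 0.1001]
tool_rot: [0.161, 0.987, 0.004, -0.031]
contact_force: [-0.1, 0.6, -0.3]
grip_width: 0.274
tcp loc [-79.2 -66.1 100.1] f loc -0.2 0.6 -0.3 m [-0.04 -0.06 -0.03] g 0.274 22.775
time_s: 23.02
tool_pos: [0.4683, 0.0003, 0.0997]
tool_rot: [0.161, 0.987, 0.004, -0.031]
contact_force: [-1.1, 0.3, 2.2]
grip_width: 0.274
tcp loc [-79.2 -66.   99.7] f loc -1.1 0.0 2.2 m [ 0.03  0.1  -0.06] g 0.274 23.025
```

```bash
python3 -m inch '[[0.4,[0,0,0],[0,0,0]],[0.6,[0,0,0],[0,0,0]],[0.6,[0,0,0],[0,0,0]],[0.6,[0,0,25],[0,0,0]],[0.6,[0,0,60],[0,0,0]],[0.7,[0,0,100],[0,0,0]],[0.7,[15,25,105],[-0.2,-0.9,1.2]],[0.7,[35,60,105],[-0.5,-1.8,2.5]],[0.7,[60,100,105],[-0.7,-2.7,3.6]],[0.7,[76,126.4,105],[-0.87,-3.5,4.7]],[0.7,[76,126.4,105],[-0.87,-3.5,4.7]],[0.7,[76,126.4,105],[-0.87,-3.5,4.7]]]'; python3 st.py; python3 - <<'E'
from h import *
s=arm.sense();q=s['tool_rot'];print(q.round(4),"yaw",2*np.degrees(np.arctan2(q[1],q[0]))-180)
p,d,K,R,t=grab("wrist");np.savez("w4.npz",p=p,d=d,K=K,R=R,t=t)
L=loc(pts(d,K,R,t))
for nm,y0 in(("loaded",75),("spare",-67)):
    m=(L[...,2]>139)&(L[...,2]<152)&(abs(L[...,1]-y0)<16)&(abs(L[...,1]-y0)>6)&(L[...,0]<-18)&(L[...,0]>-110)
    x=np.sort(L[m][:,0]);g=np.split(x,np.nonzero(np.diff(x)>3)[0]+1)
    print(nm,[(len(k),k.min().round(1),k.max().round(1)) for k in g if len(k)>5])
save("pics/w4.png",p)
E
```

```text
time_s: 24.52
tool_pos: [0.5435, 0.1264, 0.204]
tool_rot: [0.12, 0.993, -0.0, -0.001]
contact_force: [-0.6, 0.2, 0.7]
grip_width: 0.699
tcp loc [-36.6  74.4 204. ] f loc -0.6 0.0 0.7 m [-0.01  0.02 -0.  ] g 0.699 24.525
[ 1.200e-01  9.928e-01 -3.000e-04 -6.000e-04] yaw -13.786767705160457
loaded [(304, np.float64(-42.0), np.float64(-27.9))]
spare [(42, np.float64(-103.9), np.float64(-98.2)), (420, np.float64(-84.2), np.float64(-68.8)), (272, np.float64(-56.5), np.float64(-41.2))]
```

View pics/w4.png

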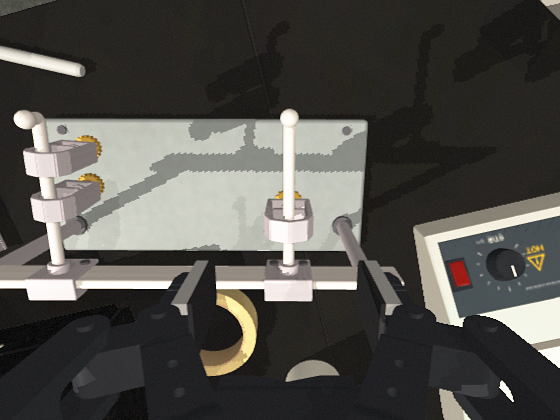

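Both small clamps hang on the spare hook at (62,158) and (66,198). The large clamp is alone at (289,215). Grasping it.

```bash
python3 -m inch '[[0.7,[0.9,0.3,-30],[0,0,0]],[0.7,[0.9,0.3,-65],[0,0,0]],[0.7,[0.9,0.3,-95],[0,0,0]],[0.7,[0.9,0.3,-110],[0,0,0]],[0.7,[0.9,0.3,-114],[0,0,0]],[0.7,[0.9,0.3,-114],[0,0,0]],[0.5,[0.9,0.3,-114],[0,0,0]],[0.3,[0.9,0.3,-114],[0,0,0]],[0.3,[0.9,0.3,-114],[0,0,0]],[0.3,[0.9,0.3,-114],[0,0,0]],[0.3,[0.9,0.3,-114],[0,0,0]],[0.3,[0.9,0.3,-114],[0,0,0]]]' 35; python3 st.py;python3 -m inch '[[0.3,[0,0,4],[0,0,0]],[0.3,[0,0,8],[0,0,0]],[0.3,[0,0,11],[0,0,0]],[0.3,[0,0,13],[0,0,0]],[0.3,[0,0,13],[0,0,0]],[0.3,[0,0,13],[0,0,0]]]'; python3 st.py
```

```text
time_s: 26.08
tool_pos: [0.546, 0.1272, 0.0915]
tool_rot: [0.12, 0.993, 0.0, 0.001]
contact_force: [0.1, 0.1, 4.8]
grip_width: 0.373
tcp loc [-34.4  75.9  91.5] f loc 0.1 0.1 4.8 m [0.01 0.13 0.01] g 0.373 26.075
time_s: 26.82
tool_pos: [0.5449, 0.1271, 0.1032]
tool_rot: [0.12, 0.993, -0.0, -0.0]
contact_force: [-0.6, 0.3, -1.9]
grip_width: 0.368
tcp loc [-35.4  75.4 103.2] f loc -0.7 0.2 -1.9 m [-0.02 -0.05 -0.02] g 0.368 26.825
```

```bash
python3 -m inch '[[0.3,[0,0,2.2],[0,0,0]],[0.3,[-5.8,1.4,2.2],[0,0,0]],[0.3,[-11.6,2.9,2.2],[0,0,0]],[0.3,[-17.5,4.3,2.2],[0,0,0]],[0.3,[-23.3,5.8,2.2],[0,0,0]],[0.3,[-29.1,7.2,2.2],[0,0,0]],[0.3,[-34.9,8.7,2.2],[0,0,0]],[0.3,[-40.7,10.1,2.2],[0,0,0]],[0.3,[-46.6,11.6,2.2],[0,0,0]],[0.3,[-46.6,11.6,2.2],[0,0,0]]]'; python3 st.py;  python3 -m inch '[[0.3,[-3.9,1,0],[0,0,0]],[0.3,[-7.8,1.9,0],[0,0,0]],[0.3,[-11.6,2.9,0],[0,0,0]],[0.3,[-15.5,3.9,0],[0,0,0]],[0.3,[-15.5,3.9,0],[0,0,0]]]'; python3 st.py
```

```text
time_s: 28.08
tool_pos: [0.4978, 0.1387, 0.1055]
tool_rot: [0.12, 0.993, -0.0, -0.0]
contact_force: [0.0, 0.1, -2.0]
grip_width: 0.37
tcp loc [-84.   75.4 105.5] f loc 0.0 0.1 -2.0 m [-0.01  0.03  0.04] g 0.37 28.075
time_s: 28.7
tool_pos: [0.4825, 0.1426, 0.1055]
tool_rot: [0.12, 0.993, -0.0, -0.0]
contact_force: [-0.0, 0.4, -2.5]
grip_width: 0.367
tcp loc [-99.8  75.4 105.5] f loc -0.1 0.4 -2.5 m [0.03 0.02 0.04] g 0.367 28.7
```

```bash
python3 -m inch '[[0.3,[-4.9,1.2,0],[0,0,0]],[0.3,[-9.7,2.4,0],[0,0,0]],[0.3,[-15.5,3.9,0],[0,0,0]],[0.3,[-23,5.7,0],[0,0,0]],[0.3,[-35,8.7,0],[0,0,0]],[0.3,[-37,9,20],[0,0,0]],[0.3,[-37,9,50],[0,0,0]],[0.3,[-37,9,85],[0,0,0]],[0.3,[-37,9,110],[0,0,0]],[0.3,[-37,9,115],[0,0,0]]]'; python3 st.py;  python3 -m inch '[[0.3,[0,-25,0],[0,0,0]],[0.3,[0,-65,0],[0,0,0]],[0.3,[0,-110,0],[0,0,0]],[0.3,[0,-155,0],[0,0,0]],[0.3,[0,-200,0],[0,0,0]],[0.3,[5,-245,0],[0,0,0]],[0.3,[10,-290,0],[0,0,0]],[0.3,[15,-335,0],[0,0,0]],[0.3,[20,-380,0],[0,0,0]],[0.3,[20,-415,0],[0,0,0]],[0.3,[20,-432,0],[0,0,0]],[0.3,[20,-432,0],[0,0,0]]]';  python3 st.py; python3 - <<'E'
from h import *
p,d,K,R,t=grab("top");save("pics/t5.png",cv2.resize(p[150:270,190:430],None,fx=3.3,fy=3.3,interpolation=2))
W=np.load("w1.npz")
# rim corners by plane z=.019 from w1 pixels
for u,v in((470,140),(414,227),(524,278)):
    k=W['R'].T@np.linalg.inv(W['K'])@[u,v,1];o=-W['R'].T@W['t'];print((o+k*(.019-o[2])/k[2]).round(3))
E
```

```text
time_s: 29.95
tool_pos: [0.4467, 0.1519, 0.2223]
tool_rot: [0.12, 0.993, 0.001, 0.002]
contact_force: [0.3, -0.1, -2.0]
grip_width: 0.368
tcp loc [-136.8   75.8  222.3] f loc 0.3 -0.1 -2.0 m [-0.03 -0.03  0.02] g 0.368 29.95
time_s: 31.45
tool_pos: [0.4653, -0.2803, 0.2195]
tool_rot: [0.121, 0.993, 0.001, -0.001]
contact_force: [-0.0, 0.7, -1.4]
grip_width: 0.373
tcp loc [ -14.3 -339.1  219.5] f loc -0.2 0.7 -1.4 m [-0.02  0.02  0.04] g 0.373 31.45
[ 0.54  -0.171  0.019]
[ 0.391 -0.171  0.019]
[ 0.398 -0.376  0.019]
```

View pics/t5.png

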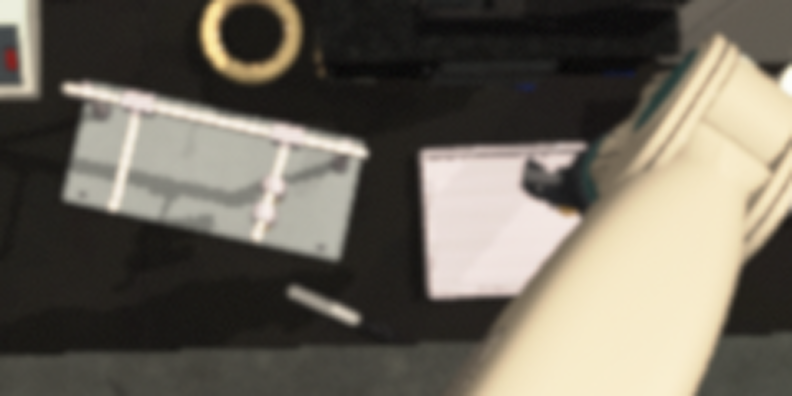

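The loaded hook is now empty, both small clamps are on the spare (268,200), and the large clamp is over the tray. Lowering it.

```bash
python3 -m inch '[[0.3,[2,2,-30],[0,0,0]],[0.3,[2,4,-75],[0,0,0]],[0.3,[2,4,-120],[0,0,0]],[0.3,[2,4,-155],[0,0,0]],[0.3,[2,4,-178],[0,0,0]],[0.3,[2,4,-187],[0,0,0]],[0.3,[2,4,-190],[0,0,0]],[0.3,[2,4,-190],[0,0,0]]]'; python3 st.py; python3 -m inch '[[0.3,[0,0,-1],[0,0,0]],[0.3,[0,0,-2],[0,0,0]],[0.3,[0,0,-2],[0,0,0]]]'; python3 st.py
```

```text
time_s: 32.5
tool_pos: [0.4687, -0.2766, 0.0315]
tool_rot: [0.12, 0.993, -0.0, 0.001]
contact_force: [-0.5, -0.6, -1.9]
grip_width: 0.373
tcp loc [ -11.9 -334.7   31.5] f loc -0.3 -0.8 -1.9 m [-0.02 -0.06 -0.01] g 0.373 32.5
time_s: 32.88
tool_pos: [0.468, -0.2766, 0.0287]
tool_rot: [0.12, 0.993, -0.0, 0.0]
contact_force: [0.2, -0.1, -0.8]
grip_width: 0.371
tcp loc [ -12.6 -334.9   28.7] f loc 0.3 -0.0 -0.8 m [-0.03 -0.02  0.04] g 0.371 32.875
```

```bash
python3 -m inch '[[0.3,[0,0,-1],[0,0,0]],[0.3,[0,0,-1.8],[0,0,0]],[0.3,[0,0,-1.8],[0,0,0]]]'; python3 st.py; python3 -m inch '[[0.3,[0,0,-0.6],[0,0,0]],[0.3,[0,0,-0.6],[0,0,0]]]'; python3 st.py
```

```text
time_s: 33.25
tool_pos: [0.4678, -0.2764, 0.0266]
tool_rot: [0.12, 0.993, 0.0, -0.0]
contact_force: [-1.1, 0.2, -2.2]
grip_width: 0.363
tcp loc [ -12.8 -334.7   26.6] f loc -1.1 -0.1 -2.2 m [ 0.01  0.   -0.01] g 0.363 33.25
time_s: 33.5
tool_pos: [0.4679, -0.2764, 0.0261]
tool_rot: [0.12, 0.993, 0.0, -0.0]
contact_force: [-0.6, -0.7, -2.4]
grip_width: 0.369
tcp loc [ -12.7 -334.7   26.1] f loc -0.4 -0.8 -2.4 m [-0.05 -0.    0.04] g 0.369 33.5
```

```bash
python3 -m inch '[[0.3,[0,0,-0.8],[0,0,0]],[0.3,[0,0,-0.8],[0,0,0]]]'; python3 st.py; python3 -m inch '[[0.3,[0,0,-0.6],[0,0,0]],[0.3,[0,0,-0.6],[0,0,0]]]'; python3 st.py
```

```text
time_s: 33.75
tool_pos: [0.468, -0.2765, 0.0259]
tool_rot: [0.12, 0.993, -0.0, 0.0]
contact_force: [-2.4, 1.2, 4.1]
grip_width: 0.371
tcp loc [ -12.6 -334.8   25.9] f loc -2.6 0.6 4.1 m [0.29 0.34 0.03] g 0.371 33.75
time_s: 34.0
tool_pos: [0.4681, -0.2765, 0.0259]
tool_rot: [0.12, 0.993, -0.0, 0.0]
contact_force: [-2.6, 2.5, 8.7]
grip_width: 0.366
tcp loc [ -12.6 -334.8   25.9] f loc -3.1 1.8 8.7 m [ 0.46  0.56 -0.04] g 0.366 34.0
```

Firm touch on the tray floor. I'll relax the press a little, then open slowly.

```bash
python3 -m inch '[[0.36,[0,0,0.6],[0,0,0]],[0.42,[0,0,0.6],[0,0,0]],[0.5,[0,0,0.6],[0,0,0]],[0.6,[0,0,0.6],[0,0,0]],[0.65,[0,0,0.6],[0,0,0]],[0.65,[0,0,0.6],[0,0,0]],[0.65,[0,0,20],[0,0,0]],[0.65,[0,0,55],[0,0,0]],[0.65,[0,0,100],[0,0,0]],[0.65,[0,0,145],[0,0,0]],[0.65,[0,0,180],[0,0,0]],[0.65,[0,0,180],[0,0,0]]]'; python3 st.py; python3 - <<'E'
from h import *
p,d,K,R,t=grab("wrist");q,d2,K2,R2,t2=grab("scene")
c=q[130:290,185:385]
save("pics/end.png",np.hstack([cv2.resize(p,(400,300)),cv2.resize(c,(375,300),interpolation=2)]))
X=pts(d,K,R,t);m=(X[...,2]>.03)&(X[...,2]<.1)&(abs(X[...,0]-.468)<.06)&(abs(X[...,1]+.277)<.08)
print(m.sum(),X[m].min(0),X[m].max(0))
E
```

```text
time_s: 35.5
tool_pos: [0.4701, -0.2781, 0.2084]
tool_rot: [0.12, 0.993, -0.002, 0.003]
contact_force: [0.2, -0.6, 0.6]
grip_width: 0.649
tcp loc [ -10.2 -335.8  208.4] f loc 0.3 -0.5 0.6 m [-0.05 -0.01  0.05] g 0.649 35.5
923 [ 0.45709552 -0.29291041  0.03049352] [ 0.47745658 -0.26007952  0.07861284]
```

View pics/end.png

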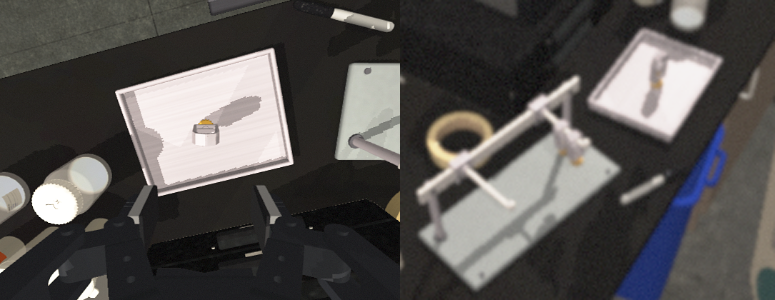

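The large clamp stands upright in the tray, with its top at z≈0.078. The loaded hook is empty and both small clamps are on the spare hook. I'm handing it in.

```bash
python3 -c "
from bench import arm
print(arm.sign_off())"
```

```text
the job is handed in; nothing more can be done
None
```

The job is done and handed in at about 35.6 s of the 72 s allowed.

- **Small clamps:** I lifted the front clamp, then the middle one, off over the upturned tip. I threaded both onto the spare hook along its bent wire, which I measured at about 3.6° up and 4.7° sideways. The readings I took while threading showed no contact. Setting each clamp down on the spare wire read about 2–4 N, against the 20 N limit.
- **Large clamp:** I took it off last and lowered it into the tray. I let go only after the floor contact showed, at 4 N and then about 9 N.

**Last checks:** The final pictures show the large clamp standing upright near the tray's centre, with its top at about 78 mm. The loaded hook is empty, both small clamps are on the spare hook, and the gripper is clear of everything.

The marker shows where it was and the jar was still standing; I didn't measure either again. I kept the arm away from the timer but didn't view it again at the end. None of the checks I made failed or disagreed.

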